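Load and lock the candle-filling turntable

TASK

Get the candle-filling stand ready for pouring: stand every candle tin upright on a cork pad of its own on the turntable, turn the turntable (it has a black knob) until the hole in its lug lines up with the red fork, and push the red-handled pin down through until its collar sits on the fork. Only when all that is done, swing the yellow guard bar shut into the blue fork and lock it with the blue-handled pin in the same way, and leave the mug, the bottle and the phone alone.

Things in the scene. Friction and masses are not known exactly. Their poses are not given: they have to be found in the camera images.
- stand: Grey fixed base of the filling stand, 8 mm thick, carrying the turntable, the red fork, the guard bar and the blue fork. Origin on the table under the turntable's axis, z up; the red fork lies at +y of it (125 mm), the guard bar's pivot at x +100, y -135 mm, the blue fork at x -100, y -135 mm.
- turn_axis (a point): The turntable's vertical axis, at the height of the disc's top, 34 mm above the table. The aluminium disc is 210 mm in diameter, with a thin raised rim 18 mm high round its edge (top 52 mm above the table, 204 mm across inside).
- turntable (a joint): Angle of the turntable in rad, anticlockwise from above positive. 0: its lug hole lines up with the red fork. It starts between -1.2 and -0.4, has stops at -1.5 and 0.3, and stays where it is left (about 1 N at the knob turns it).
- turn_knob (a point): Centre of the top of the turntable's upright black round knob, 18 mm in diameter, 55 mm tall, standing on the disc 88 mm from the axis; top 89 mm above the table.
- lug_hole (a point): Centre, on the upper face, of the 13 mm hole in the turntable's steel lug (36 mm square), 125 mm from the axis, 34 mm above the table.
- pad0 (a point): Centre of a round cork pad, 62 mm in diameter, flush on the turntable 64 mm from the axis, 34 mm above the table. The three pads are 120 degrees apart; the knob stands midway between pad1 and pad2, the lug lies midway between pad0 and pad1.
- pad1 (a point): Centre of another cork pad, as pad0.
- pad2 (a point): Centre of another cork pad, as pad0.
- red_fork (a point): Centre of the hole in the red fork, on the upper face of its upper plate, 44 mm above the table (fork 36 mm wide). The two plates of the fork and the turntable's lug between them are each 8 mm thick with a 13 mm hole; the pin's collar comes to rest on the upper plate.
- bar_pivot (a point): The guard bar's vertical pivot axis, at the height of the bar's upper face, 54 mm above the table.
- guard (a joint): Angle of the guard bar in rad; 0: shut, its hole lined up with the blue fork; it starts open between 0.45 and 0.85 and shuts by turning clockwise seen from above. Stops at -0.06 and 1.2; it stays where it is left (about 0.5 N at its knob moves it).
- bar_knob (a point): Centre of the top of the guard bar's upright black round knob, 18 mm in diameter, 36 mm tall above the yellow bar (bar 20 mm wide, 8 mm thick), 150 mm from the pivot; top 90 mm above the table.
- bar_hole (a point): Centre, on the upper face, of the 13 mm hole at the guard bar's free end, 200 mm from the pivot, 54 mm above the table.
- blue_fork (a point): Centre of the hole in the blue fork, on the upper face of its upper plate, 64 mm above the table (fork 36 mm wide). The two plates of the fork and the end of the guard bar between them are each 8 mm thick with a 13 mm hole; the pin's collar comes to rest on the upper plate.
- red_pin: Red-handled pin. Steel shank 10 mm in diameter and 32 mm long with a tapered tip, a collar 22 mm wide and 4 mm thick on top of it, and a red round grip 18 mm in diameter and 22 mm tall above that (58 mm overall). It starts upright in one of the two rack holes, collar resting about 42 mm above the table. Origin at the tip of the shank, z along the pin towards its grip. 50 g.
- blue_pin: Blue-handled pin. Steel shank 10 mm in diameter and 32 mm long with a tapered tip, a collar 22 mm wide and 4 mm thick on top of it, and a blue round grip 18 mm in diameter and 22 mm tall above that (58 mm overall). It starts upright in one of the two rack holes, collar resting about 42 mm above the table. Origin at the tip of the shank, z along the pin towards its grip. 50 g.
- rack: Fixed wooden pin rack, 100 x 50 mm, 42 mm tall, with two 13 mm holes 36 mm deep, 25 mm either side of its centre along x. Origin at the centre of its underside.
- mat: Thin blue place mat lying flat on the table, 300 x 190 mm, under 1 mm thick, on which the tins start. Origin at its centre.
- tin0: Open copper candle tin, 56 mm in diameter, 38 mm tall, wall 3 mm, about 60 g, standing on the mat mouth up at the start. Origin at the centre of its underside. Two or three of the tins tin0, tin1, tin2 are there.
- tin1: Open copper candle tin, 56 mm in diameter, 38 mm tall, wall 3 mm, about 60 g, standing on the mat mouth up at the start. Origin at the centre of its underside. Two or three of the tins tin0, tin1, tin2 are there.
- tin2: Open copper candle tin, 56 mm in diameter, 38 mm tall, wall 3 mm, about 60 g, standing on the mat mouth up at the start. Origin at the centre of its underside. Two or three of the tins tin0, tin1, tin2 are there.
- amber_bottle: Amber glass bottle with a black cap, 38 mm in diameter, 85 mm tall; a bystander. Origin at the centre of its underside.
- mug: White mug, 84 mm in diameter, 100 mm tall; a bystander. Origin at the centre of its underside.
- phone: Black phone lying flat, 75 x 150 x 9 mm; a bystander. Origin at the centre of its underside.

How it is judged:
By the outcome, as a careful person would: the job done as asked, in the order asked, and still so for the second after the job is handed in, with the robot touching nothing.
Of tin0, tin1, tin2 only 2 to 3 are there at a start; the rules pass over those that are not, and their reading is None.
At some moment in a run one of tin0, tin1, tin2 may be knocked a few centimetres aside while the robot is not near it.
It also fails if it takes over 210 s, if anything falls off the work surface, if the arm or the gripper's body presses on something with over 40 N, if the wrist force passes 120 N, or if a joint passes its speed limit or range.

ROBOT

A 6-joint arm with a two-finger parallel gripper is mounted at the origin on the work surface. World frame = base frame: x ahead of the robot, y to its left, z up, the work surface at z = 0. Lengths are in m, angles in rad, forces in N, time in s.
With the tool pointing down it reaches from about 0.325 to 0.9 m from the base axis. Payload 6.1 kg.
Tool frame: the origin (TCP) lies on the centre line of the jaws, within the pads' length; the fingertips stand 22 mm ahead of it and the grasp point (between the pads) lies 3 mm ahead of it (finger_overhang is the distance from the TCP to the fingertips, in m); z points along the fingers, y is the line along which they close (so a half turn about z gives the same grasp; the last joint's range is limited). The gripper opens to 87 mm and grips with 3 to 60 N. Pads are 19 mm wide; open, the fingers measure 117 mm over their backs; the gripper's body (75 mm by 190 mm) begins 51 mm behind the grasp point.
Start: joints at [1.017, 0.22, 1.526, -0, 1.395, -0.126], TCP at [0.259, 0.569, 0.245] pointing down, gripper open.
Joint ranges: [-2.98, 2.98], [-0.91, 2.08], [0.09, 2.57], [-1.24, 4.39], [0.2, 2.65], [-2.68, 2.68]. Speed limits (rad/s): [2.57, 2.57, 3.01, 3.14, 3.14, 3.14].

INTERFACE

Orientations are given as a rotation vector (axis times angle).
In Python, from station import get_state, get_image, close_job, look_for, cut_out, finger_overhang gives the robot as it stands.
- The arm moves only by the shell command python3 -m inch 'ROWS' [FORCE]. ROWS is JSON, a list of rows, each an object with "jaw": the closure in counts, from 0 (fully open) to 255 (shut); "slide": the shift along the world's x, y, z in m, a list of three; "turn": the turn about the world's z in rad. A call has 1 to 12 rows; each row is the pose to reach, as a shift and turn from the pose commanded when the call began; what a row does not reach only later rows make up. A row lasts 1/12 s, in which the tool goes at most 41.7 mm and 7.16 degrees, less where a joint would pass 70% of its speed; a pose out of reach is approached as far as the arm can. A call with a gripper value outside its range is refused whole. The fingers move at their own pace and stop on an object; FORCE is the grip in N (left out, the last holds). Time passes only in rows, so rows that repeat a pose let the fingers close. It gives the time, the measured TCP pose, the force, the opening and the grip force at its end, in the units of the state.
- get_state(): the state, without advancing time (a new reading comes with each control period).
- get_image(name): name is "scene" or "top"; returns a dict with "color" (420x560x3 uint8, blue, green, red), "camera_matrix" (3x3 intrinsics, pixels), "k1" (the pictures are not rectified: a ray, as slopes to the right and down, at radius r is drawn at 1 + k1 r^2 times it, then the intrinsics apply), "position" and "orientation" of the camera in the world. Camera axes: x right, y down, z forward; pixel columns grow to the right and rows downward; lengths in m; the calibration is good to about 2 mm. A picture is of the moment at which its call begins. There is no depth.
- close_job(): hands the job in; it is judged then, once.
Trained networks look in the newest picture that a camera, given by its name, has taken for a name from the list of things; names that differ only in an ending like _2 or _b are one class to them, and where a whole thing is asked for, a point or a joint stands for the part that bears it (a point fixed in the world has none). Each returns a list of dicts, best first, with "conf" (0 to 1); they miss things now and then, are a little off and sometimes report something else, mostly with a low value. They report only what shows in the picture. A call takes as long as a camera call.
- look_for(camera, target): "xy" ([column, row] in pixels, amid what is visible of it).
- cut_out(camera, target): "region" (420x560 bool, what is visible of it) and "xy" ([column, row] in pixels, amid what is visible of it).
The state is a dict: "t": time; "joint_pos": joint angles; "dq": joint speeds; "joint_torque": joint torques, N m; "tcp_pos": TCP position; "ee_rot": TCP orientation; "ft_force": force on the tool from outside, world axes, zero at the start; "moment": the same for the moment, N m; "width": opening from 0.0 (shut) to 1.0 (fully open); "grasp_force": force on a finger pad.
Only numpy, scipy, OpenCV 4.12 (cv2) and the standard library are available. Lean on these libraries where they do the work, as an engineer would, in place of code of your own. Each camera call takes 0.05 s, during which the arm holds its last target. There are 200 camera calls.

## Working session

There is one attempt and no reset: what is moved stays moved. The work goes in short steps, Python scripts to look and compute and a shell command to move; the robot and the scene stay as the last step left them, time stands still between calls to the robot, and variables do not carry over. Pictures are saved under pics/ and viewed, at most 14 in all, crops included, and the job is handed in when it is done.

```bash
mkdir -p pics; ls
cat > h.py <<'E'
import numpy as np, cv2
from scipy.spatial.transform import Rotation as R
from station import *
def Rm(o):
    o=np.array(o,float)
    if o.shape==(3,3): return o
    return R.from_rotvec(o).as_matrix() if o.size==3 else R.from_quat(o).as_matrix()
def pix2w(im,uv,z):
    K=np.array(im["camera_matrix"]);k=im["k1"]
    d=(np.array(uv,float)-K[:2,2])/[K[0,0],K[1,1]]
    r=np.linalg.norm(d);s=r
    for _ in range(30): s=r/(1+k*s*s)
    u=d*(s/r if r>0 else 1)
    v=Rm(im["orientation"])@np.array([u[0],u[1],1]);p=np.array(im["position"])
    return p+v*(z-p[2])/v[2]
def w2pix(im,P):
    K=np.array(im["camera_matrix"])
    q=Rm(im["orientation"]).T@(np.array(P,float)-im["position"]);d=q[:2]/q[2]
    d=d*(1+im["k1"]*d@d);return d*[K[0,0],K[1,1]]+K[:2,2]
E
python3 - <<'E'
from h import *
for c in("top","scene"):
    im=get_image(c);cv2.imwrite(f"pics/{c}0.png",im["color"]);print(c,im["position"],im["orientation"],im["camera_matrix"],im["k1"])
s=get_state();print(s,finger_overhang)
E
```

```text
pics
top [ 0.29943114 -0.02168605  1.63293964] [-2.13982738  2.14657107 -0.19012654] [[544.07179256   0.         285.76010586]
 [  0.         544.07179256 209.59127327]
 [  0.           0.           1.        ]] -0.0550799525415327
scene [ 1.26854803 -0.05282738  0.71662648] [-1.71923248 -1.7060757   0.78750099] [[390.03325813   0.         277.92131657]
 [  0.         390.03325813 208.96845976]
 [  0.           0.           1.        ]] -0.00736504021228327
{'t': 0.1, 'joint_pos': array([ 1.01688017e+00,  2.21156842e-01,  1.52749817e+00, -1.29753277e-05,
        1.39469875e+00, -1.26136057e-01]), 'dq': array([ 0.00166027, -0.00332487, -0.00228169,  0.00098657,  0.00049488,
        0.00164707]), 'joint_torque': array([-3.97465783e-04, -4.95948708e+01, -3.88520122e+01,  7.00938050e-02,
        5.16559999e-02, -6.20686546e-05]), 'tcp_pos': array([0.25903351, 0.56822053, 0.2435399 ]), 'ee_rot': array([-6.66717724e-01, -3.06944141e+00,  2.61417301e-03]), 'ft_force': array([1.0664603 , 0.36897616, 0.05702242]), 'moment': array([-0.03957124, -0.02474682, -0.00163928]), 'grasp_force': 0.0, 'width': 1.000055068054682} 0.022
```

View pics/top0.png

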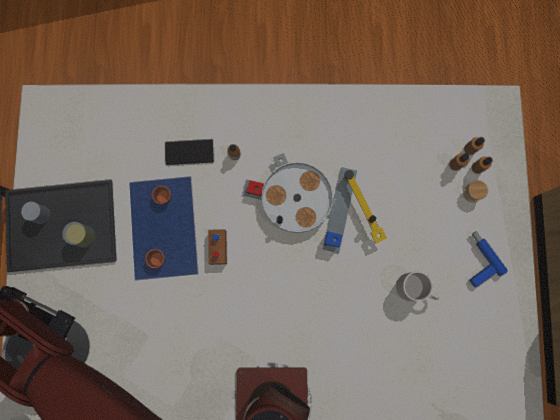

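View pics/scene0.png

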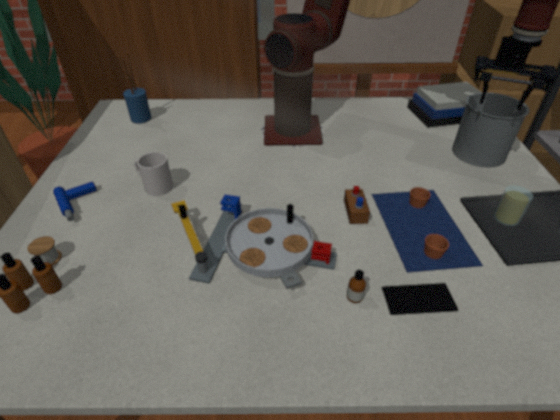

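```bash
cat > meas.py <<'E'
from h import *
import sys
Z=dict(turn_knob=.089,lug_hole=.034,pad0=.034,pad1=.034,pad2=.034,red_fork=.044,blue_fork=.064,bar_knob=.09,bar_hole=.054,bar_pivot=.054,turn_axis=.034,red_pin=.07,blue_pin=.07,rack=.042,tin0=.038,tin1=.038,tin2=.038,stand=.008,mug=.1,amber_bottle=.085,phone=.009,mat=0.)
for n in sys.argv[1:]:
    for c in("top","scene"):
        im=get_image(c) if 0 else IM[c] if 'IM' in globals() and c in IM else None
        if im is None:
            IM=globals().setdefault('IM',{});im=IM[c]=get_image(c)
        for d in look_for(c,n)[:4]:
            if d["conf"]>.25: print(n,c,round(d["conf"],2),np.round(d["xy"],1),np.round(pix2w(im,d["xy"],Z[n])[:2],4))
E
python3 meas.py turn_knob lug_hole pad0 red_fork blue_fork bar_knob bar_hole bar_pivot turn_axis red_pin blue_pin rack tin0 mug amber_bottle phone
```

```text
turn_knob top 0.67 [307.3 198.4] [ 0.5853 -0.1069]
turn_knob top 0.56 [294.5 196.4] [ 0.5912 -0.07  ]
turn_knob top 0.54 [216.  252.6] [0.4294 0.1539]
turn_knob scene 0.4 [188.8 229.6] [ 0.6125 -0.2609]
lug_hole top 0.74 [294.2 195.9] [ 0.6032 -0.0708]
lug_hole scene 0.68 [155.5 171.8] [ 0.3015 -0.4226]
lug_hole scene 0.42 [191.5 230.6] [ 0.5588 -0.2717]
pad0 top 0.88 [295.4 195.4] [ 0.6047 -0.0744]
pad0 scene 0.72 [269.  242.9] [ 0.604  -0.0757]
pad0 scene 0.36 [414.4 231.5] [0.5684 0.288 ]
red_fork top 0.72 [306.9 195.8] [ 0.6015 -0.1083]
red_fork top 0.7 [154.2 259.7] [0.4127 0.3391]
red_fork scene 0.65 [256.8 244.6] [ 0.6191 -0.1044]
red_fork scene 0.64 [356.1 288.6] [0.7513 0.1121]
blue_fork top 0.56 [310.1 200.3] [ 0.5843 -0.1165]
blue_fork scene 0.85 [256.9 246. ] [ 0.6429 -0.1025]
blue_fork scene 0.39 [416.5 196.3] [0.4657 0.3147]
bar_knob top 0.66 [367.2 211.1] [ 0.5476 -0.2793]
bar_knob top 0.6 [154.4 260.5] [0.4072 0.328 ]
bar_hole top 0.74 [366.5 211.5] [ 0.5522 -0.2832]
bar_hole top 0.62 [307.9 200.7] [ 0.5849 -0.1106]
bar_hole scene 0.9 [189.8 229.1] [ 0.5742 -0.2704]
b
[... 360 characters left out ...]
op 0.65 [218.6 247.1] [0.4495 0.1519]
rack scene 0.98 [354.3 209.9] [0.4934 0.1479]
rack scene 0.53 [268.5 246.2] [ 0.6227 -0.0764]
tin0 top 0.7 [152.8 259.4] [0.414  0.3446]
tin0 top 0.58 [160.9 193.5] [0.6104 0.3271]
tin0 scene 0.9 [433.6 242.7] [0.6117 0.3219]
tin0 scene 0.88 [415.4 195.1] [0.4284 0.3277]
mug top 0.95 [413.9 282.6] [ 0.3419 -0.4042]
mug scene 0.93 [152.9 169.7] [ 0.3849 -0.3964]
mug scene 0.48 [355.8 211.9] [0.5674 0.1331]
amber_bottle top 0.59 [232.6 147.8] [0.7376 0.1108]
amber_bottle scene 0.75 [356.  288.6] [0.7828 0.1018]
amber_bottle scene 0.73 [188.5 232.5] [ 0.6181 -0.2613]
phone top 0.73 [189.4 150.8] [0.7498 0.2502]
phone scene 0.93 [419.2 296.7] [0.7479 0.2558]
```

The top view shows the turntable at (297,198) with its lug at (279,160), knob at (279,219), red fork at (255,188), pivot at (350,175), bar hole at (379,237) and blue fork at (333,240). There are two tins, at (161,194) and (154,259), and the pins are at (215,237) blue and (215,254) red. I'll enlarge the stand.

Run:
```python
from h import *
im=get_image("top");c=im["color"]
a=cv2.resize(c[140:260,235:395],None,fx=5,fy=5,interpolation=cv2.INTER_CUBIC)
cv2.imwrite("pics/standcrop.png",a)
def cent(name,box,f,z):
    x0,y0,x1,y1=box;p=c[y0:y1,x0:x1];h=cv2.cvtColor(p,cv2.COLOR_BGR2HSV).astype(int)
    m=f(h[...,0],h[...,1],h[...,2]).astype(np.uint8)
    n,l,st,ce=cv2.connectedComponentsWithStats(m)
    for i in range(1,n):
        if st[i,4]>5: uv=ce[i]+[x0,y0];print(name,st[i,4],np.round(uv,1),np.round(pix2w(im,uv,z)[:2],4))
red=lambda h,s,v:((h<6)|(h>172))&(s>150)&(v>70)
blue=lambda h,s,v:(h>105)&(h<125)&(s>150)&(v>70)
cork=lambda h,s,v:(h>6)&(h<20)&(s>80)&(v>80)
cent("redfork",(240,175,270,205),red,.044);cent("bluefork",(318,225,350,255),blue,.064)
cent("pads",(262,165,330,232),cork,.034)
cent("redpin",(205,228,230,268),red,.068);cent("bluepin",(205,228,230,268),blue,.068)
cent("tins",(140,182,180,280),lambda h,s,v:((h<16)|(h>170))&(s>80),.038)
cent("bar",(335,165,395,250),lambda h,s,v:(h>20)&(h<32)&(s>140),.054)
cent("dark",(262,165,395,250),lambda h,s,v:v<45,.089)
```

```text
redfork 159 [254.5 187.7] [0.6264 0.0477]
bluefork 165 [332.9 238.9] [ 0.4704 -0.1813]
pads 303 [309.5 180.5] [ 0.6501 -0.1171]
pads 309 [275.6 194.9] [ 0.6061 -0.0152]
pads 313 [305.6 216.8] [ 0.5399 -0.1042]
redpin 28 [215.5 253.8] [0.4278 0.1577]
bluepin 24 [215.7 237. ] [0.4763 0.1579]
tins 270 [161.  194.6] [0.6072 0.3269]
tins 280 [154.6 258.2] [0.4175 0.3395]
bar 268 [359.9 197.4] [ 0.5944 -0.2648]
bar 172 [376.9 232.2] [ 0.4906 -0.312 ]
dark 25 [279.4 219.4] [ 0.5242 -0.0262]
dark 27 [371.9 218.7] [ 0.5256 -0.2924]
```

View pics/standcrop.png

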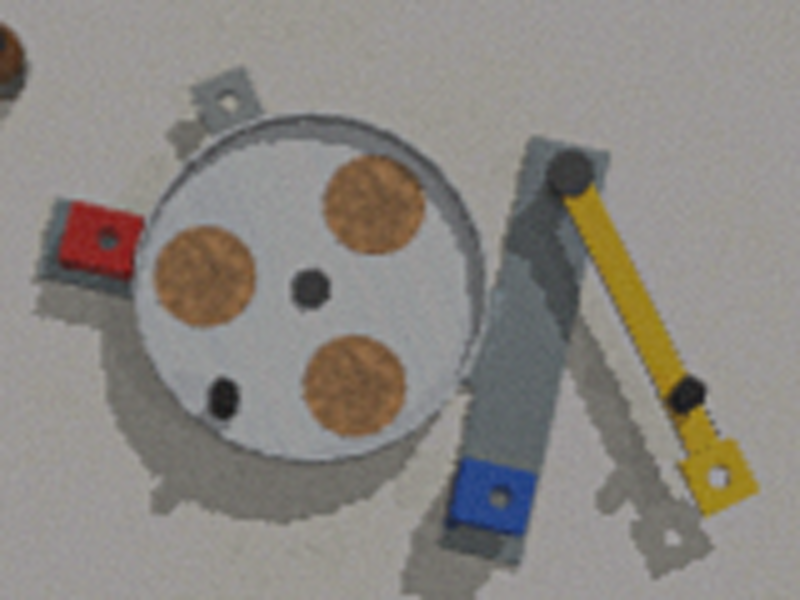

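Run:
```python
from h import *
from scipy.optimize import least_squares
im=get_image("top");sc=get_image("scene");c=sc["color"]
obs=dict(axis=((296.8,197.4),(0,0,.034)),red=((256.2,187.6),(0,.125,.044)),blue=((334.4,239.0),(-.1,-.135,.064)),rf=((254.5,187.7),None))
O=[obs[k] for k in("axis","red","blue")]
def W(p,q): 
    ca,sa=np.cos(p[2]),np.sin(p[2]);return np.array([p[0]+ca*q[0]-sa*q[1],p[1]+sa*q[0]+ca*q[1],q[2]])
f=lambda p:np.concatenate([w2pix(im,W(p,q))-u for u,q in O])
r=least_squares(f,[.6,-.077,-.2]);p=r.x;print("stand",np.round(p,4),"res",np.round(r.fun,2))
for n,q in dict(axis=(0,0,.034),red=(0,.125,.044),piv=(.1,-.135,.054),blue=(-.1,-.135,.064)).items():
    print(n,np.round(W(p,q),4),"top",np.round(w2pix(im,W(p,q)),1),"scene",np.round(w2pix(sc,W(p,q)),1))
lug=pix2w(im,(280.4,159.6),.034);bh=pix2w(im,(378.4,235),.054);pv=W(p,(.1,-.135,.054))
kn=pix2w(im,(279.0,219.4),.089)
print("lug",lug,"r",np.hypot(*(lug-W(p,(0,0,.034)))[:2]),"ang",np.arctan2(*(lug[:2]-p[:2])[::-1])-p[2]-np.pi/2)
print("bh",bh,"r",np.hypot(*(bh-pv)[:2]),"ang",np.arctan2(*(bh-pv)[:2][::-1])-p[2]-np.pi)
print(p[2]);cv2.imwrite("pics/scenecrop.png",cv2.resize(c[170:300,150:350],None,fx=4,fy=4,interpolation=cv2.INTER_CUBIC))
```

```text
stand [ 0.5983 -0.0784 -0.2343] res [-0.05  0.1  -0.22 -0.23  0.26  0.12]
axis [ 0.5983 -0.0784  0.034 ] top [296.8 197.5] scene [267.9 241.2]
red [0.6273 0.0432 0.044 ] top [256.  187.4] scene [318.9 246.6]
piv [ 0.6642 -0.2329  0.054 ] top [348.6 174.4] scene [199.6 256.3]
blue [ 0.4697 -0.1865  0.064 ] top [334.7 239.1] scene [227.5 198.7]
lug [ 0.71497727 -0.02983523  0.034     ] r 0.1264139364308625 ang -0.9419850536718801
bh [ 0.48241542 -0.31631832  0.054     ] r 0.19998450137124046 ang -5.618851029269321
-0.23432818578569908
```

View pics/scenecrop.png

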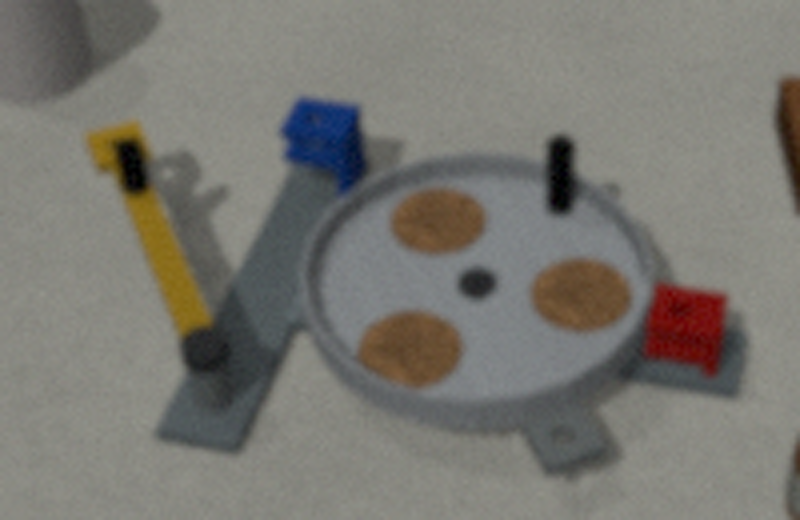

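The scene view confirms the layout: axis at (269,241), red fork hole at (320,247) and blue fork hole at (230,200), within about 2 px of the fit. Turntable angle is about -0.94 and guard about 0.66. Next I'll measure the tins and pins more precisely.

```bash
cat > tins.py <<'E'
from h import *
from scipy.optimize import minimize
def outline(im,x,y,z0,h=.038,r=.028):
    t=np.linspace(0,2*np.pi,32,endpoint=False)
    pts=[w2pix(im,(x+r*np.cos(a),y+r*np.sin(a),z)) for z in(z0,z0+h) for a in t]
    return np.array(pts)
def hullc(im,x,y,z0,h=.038,r=.028):
    m=cv2.moments(cv2.convexHull(outline(im,x,y,z0,h,r).astype(np.float32)));return np.array([m["m10"],m["m01"]])/m["m00"]
def solve(im,uv,z0,h=.038,r=.028):
    p=pix2w(im,uv,z0+h/2)[:2]
    for _ in range(5): p=p+(pix2w(im,uv,z0+h/2)-pix2w(im,hullc(im,*p,z0,h,r),z0+h/2))[:2]
    return p
def tins(cams=("top","scene")):
    for c in cams:
        im=get_image(c)
        for d in cut_out(c,"tin0"):
            if d["conf"]<.3: continue
            v,u=np.nonzero(d["region"]);uv=(u.mean(),v.mean())
            print("tin",c,round(d["conf"],2),len(u),np.round(uv,1),"mat",np.round(solve(im,uv,0),4),"disc",np.round(solve(im,uv,.034),4))
if __name__=="__main__": tins()
E
python3 tins.py
python3 - <<'E'
from h import *
from tins import solve
for c,boxes in(("top",(205,228,230,268)),("scene",(345,180,372,222))):
    im=get_image(c);x0,y0,x1,y1=boxes;h=cv2.cvtColor(im["color"][y0:y1,x0:x1],cv2.COLOR_BGR2HSV).astype(int);H,S,V=h[...,0],h[...,1],h[...,2]
    for n,m in(("red",((H<4)|(H>174))&(S>170)&(V>60)),("blue",(H>100)&(H<130)&(S>120)&(V>60))):
        v,u=np.nonzero(m);uv=np.array([u.mean()+x0,v.mean()+y0]);print(n,c,len(u),uv.round(1),solve(im,uv,.046,.022,.009).round(4))
E
```

```text
tin top 0.74 273 [154.9 258.4] mat [0.4184 0.3424] disc [0.4159 0.3347]
tin top 0.51 284 [161.3 194.8] mat [0.61   0.3296] disc [0.6035 0.3222]
tin scene 0.94 493 [434.4 245.5] mat [0.6027 0.3311] disc [0.6351 0.3124]
tin scene 0.72 342 [418.4 196.9] mat [0.413  0.3445] disc [0.4547 0.3251]
red top 26 [215.3 253.8] [0.4287 0.1594]
blue top 29 [215.4 236.7] [0.4783 0.1599]
red scene 31 [355.8 190. ] [0.4278 0.1603]
blue scene 45 [359.4 201.3] [0.4763 0.1621]
```

```bash
python3 -m inch '[{"jaw":0,"slide":[0.18,-0.12,-0.04],"turn":-0.6},{"jaw":0,"slide":[0.18,-0.12,-0.04],"turn":-0.6},{"jaw":0,"slide":[0.18,-0.12,-0.04],"turn":-0.6},{"jaw":0,"slide":[0.18,-0.12,-0.04],"turn":-0.6},{"jaw":0,"slide":[0.18,-0.12,-0.04],"turn":-0.6},{"jaw":0,"slide":[0.349,-0.239,-0.115],"turn":-1.273},{"jaw":0,"slide":[0.349,-0.239,-0.115],"turn":-1.273},{"jaw":0,"slide":[0.349,-0.239,-0.115],"turn":-1.273},{"jaw":0,"slide":[0.349,-0.239,-0.115],"turn":-1.273},{"jaw":0,"slide":[0.349,-0.239,-0.115],"turn":-1.273},{"jaw":0,"slide":[0.349,-0.239,-0.115],"turn":-1.273},{"jaw":0,"slide":[0.349,-0.239,-0.115],"turn":-1.273}]' 10
```

```text
t: 3.25
tcp_pos: [0.611, 0.3251, 0.1267]
ee_rot: [2.368, 2.063, -0.005]
ft_force: [0.3, 0.3, -0.2]
width: 0.999
grasp_force: 0.0
```

```bash
python3 - <<'E'
from h import *
for i in range(3):
    s=get_state();print(s["tcp_pos"].round(4),s["ee_rot"].round(4),np.abs(s["dq"]).max().round(3),s["ft_force"].round(2));get_image("top")
E
python3 tins.py
```

```text
[0.611  0.3251 0.1267] [ 2.3683  2.0632 -0.0046] 0.065 [ 0.35  0.34 -0.17]
[0.6094 0.3272 0.1277] [-2.3643 -2.0677  0.0038] 0.054 [-0.59 -0.23  0.62]
[0.6085 0.3287 0.1287] [-2.3616e+00 -2.0704e+00  2.1000e-03] 0.039 [-0.05 -0.22 -0.07]
tin top 0.44 79 [166.8 193.2] mat [0.6149 0.3132] disc [0.6082 0.3061]
tin scene 0.67 497 [434.9 245.3] mat [0.6022 0.3326] disc [0.6346 0.3138]
tin scene 0.57 365 [418.  196.6] mat [0.4115 0.3437] disc [0.4533 0.3244]
```

```bash
python3 -m inch '[{"jaw":0,"slide":[0,0,-0.04],"turn":0},{"jaw":0,"slide":[0,0,-0.075],"turn":0},{"jaw":0,"slide":[0,0,-0.101],"turn":0},{"jaw":0,"slide":[0,0,-0.101],"turn":0},{"jaw":0,"slide":[0,0,-0.101],"turn":0},{"jaw":160,"slide":[0,0,-0.101],"turn":0},{"jaw":160,"slide":[0,0,-0.101],"turn":0},{"jaw":160,"slide":[0,0,-0.101],"turn":0},{"jaw":160,"slide":[0,0,-0.101],"turn":0},{"jaw":160,"slide":[0,0,-0.101],"turn":0},{"jaw":160,"slide":[0,0,-0.101],"turn":0}]' 12
```

```text
t: 4.52
tcp_pos: [0.6085, 0.3297, 0.0289]
ee_rot: [2.361, 2.072, 0.001]
ft_force: [1.2, -0.6, 0.5]
width: 0.632
grasp_force: 0.5
```

```bash
python3 -m inch '[{"jaw":160,"slide":[0,0,0],"turn":0},{"jaw":160,"slide":[0,0,0.03],"turn":0},{"jaw":160,"slide":[0,0,0.07],"turn":0},{"jaw":160,"slide":[0,0,0.11],"turn":0},{"jaw":160,"slide":[0,0,0.12],"turn":0},{"jaw":160,"slide":[0,0,0.12],"turn":0},{"jaw":160,"slide":[0,0,0.12],"turn":0}]'
python3 - <<'E'
from h import *
im=get_image("scene");im=get_image("scene");print(get_state()["tcp_pos"]);cv2.imwrite("pics/g1.png",cv2.resize(im["color"][120:300,330:520],None,fx=3,fy=3))
E
```

```text
t: 5.1
tcp_pos: [0.6085, 0.3297, 0.1489]
ee_rot: [2.361, 2.072, 0.002]
ft_force: [-1.7, 0.3, -0.5]
width: 0.619
grasp_force: 11.9
[0.60676765 0.32900728 0.14569531]
```

View pics/g1.png

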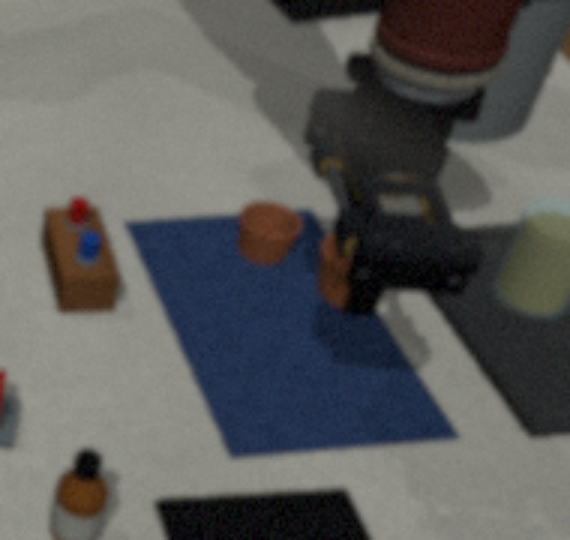

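Run:
```python
from h import *
for c,b in(("scene",(425,180,475,235)),("top",(135,170,185,220))):
    im=get_image(c);x0,y0,x1,y1=b;h=cv2.cvtColor(im["color"][y0:y1,x0:x1],cv2.COLOR_BGR2HSV).astype(int);H,S,V=h[...,0],h[...,1],h[...,2]
    m=((H<14)|(H>174))&(S>110)&(V>50);n,l,st,ce=cv2.connectedComponentsWithStats(m.astype(np.uint8))
    for i in range(1,n):
        if st[i,4]>15: print(c,st[i],(ce[i]+[x0,y0]).round(1))
    s=get_state()["tcp_pos"]
    print(s,[w2pix(im,(s[0]+a,s[1]+b2,s[2]-.003+z)).round(1).tolist() for a,b2,z in((0,0,0),(0,-.028,0),(0,.028,0),(0,0,.016),(0,0,-.022),(0,-.028,-.022),(0,.028,-.022))])
print(get_state()["width"],get_state()["grasp_force"])
```

```text
scene [ 0 10  5 13 44] [426.5 195.5]
scene [ 12  19   9  23 145] [440.4 210.6]
[0.60659252 0.32895602 0.14529997] [[447.8, 208.6], [435.4, 208.7], [460.2, 208.5], [449.8, 203.1], [445.2, 215.9], [432.9, 216.0], [457.4, 215.8]]
top [  0   0  32  50 639] [149.7 201. ]
[0.60670076 0.32896989 0.14536403] [[152.3, 187.7], [162.3, 187.7], [142.3, 187.7], [151.0, 186.5], [154.1, 189.3], [163.9, 189.2], [144.2, 189.3]]
0.6203507816393881 11.86308214129781
```

```bash
python3 -m inch '[{"jaw":160,"slide":[0,-0.02,0],"turn":0},{"jaw":160,"slide":[0,-0.055,0],"turn":0},{"jaw":160,"slide":[0,-0.09,0],"turn":0},{"jaw":160,"slide":[0,-0.125,0],"turn":0},{"jaw":160,"slide":[0,-0.16,0],"turn":0},{"jaw":160,"slide":[0,-0.195,0],"turn":0},{"jaw":160,"slide":[0,-0.23,0],"turn":0},{"jaw":160,"slide":[0,-0.265,0],"turn":0},{"jaw":160,"slide":[-0.001,-0.3,0],"turn":0},{"jaw":160,"slide":[-0.001,-0.325,0],"turn":0},{"jaw":160,"slide":[-0.001,-0.343,0],"turn":0},{"jaw":160,"slide":[-0.001,-0.343,0],"turn":0}]'
python3 -m inch '[{"jaw":160,"slide":[0,0,0]},{"jaw":160,"slide":[0,0,0]},{"jaw":160,"slide":[0,0,0]},{"jaw":160,"slide":[0,0,0]}]'
```

```text
t: 6.3
tcp_pos: [0.6063, -0.017, 0.1468]
ee_rot: [-2.364, -2.067, 0.004]
ft_force: [-1.2, -0.6, -1.2]
width: 0.613
grasp_force: 11.9invalid input at $[0]: expected keys jaw, slide, turn
```

Run:
```python
from h import *
for c in("scene","top"):
  for i in range(2): im=get_image(c)
  s=get_state()["tcp_pos"];print(s.round(4))
  if c=="scene": cv2.imwrite("pics/p1.png",cv2.resize(im["color"][150:300,200:360],None,fx=4,fy=4,interpolation=cv2.INTER_CUBIC));print(w2pix(im,s-[0,0,.003]),w2pix(im,s-[0,.028,.02]),w2pix(im,s-[0,-.028,.02]))
```

```text
[ 0.6065 -0.0137  0.147 ]
[295.55591165 209.14895373] [283.06234993 214.90561424] [307.70128467 214.71076611]
[ 0.6068 -0.0123  0.1476]
```

View pics/p1.png

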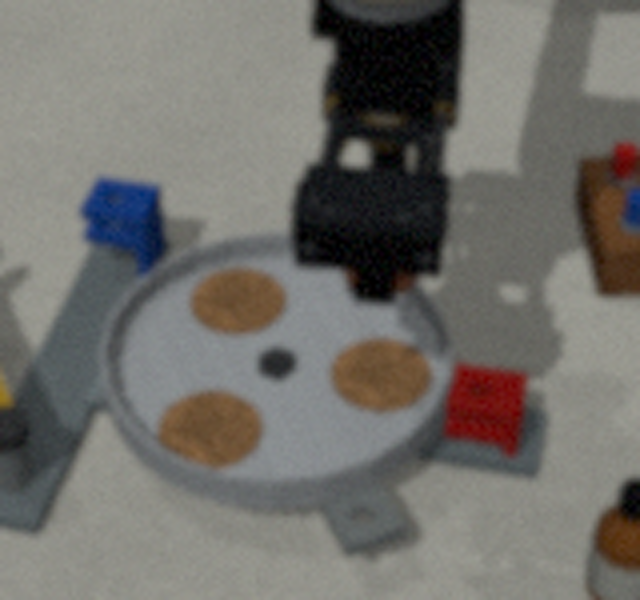

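```bash
python3 -m inch '[{"jaw":160,"slide":[0,-0.001,-0.03],"turn":0},{"jaw":160,"slide":[0,-0.001,-0.06],"turn":0},{"jaw":160,"slide":[0,-0.001,-0.075],"turn":0},{"jaw":160,"slide":[0,-0.001,-0.079],"turn":0},{"jaw":160,"slide":[0,-0.001,-0.081],"turn":0},{"jaw":160,"slide":[0,-0.001,-0.083],"turn":0},{"jaw":160,"slide":[0,-0.001,-0.083],"turn":0},{"jaw":160,"slide":[0,-0.001,-0.083],"turn":0}]'
```

```text
t: 7.17
tcp_pos: [0.6084, -0.0142, 0.0671]
ee_rot: [2.359, 2.072, 0.003]
ft_force: [1.1, -1.2, -0.4]
width: 0.616
grasp_force: 11.9
```

```bash
python3 -m inch '[{"jaw":160,"slide":[0,0,-0.001],"turn":0},{"jaw":160,"slide":[0,0,-0.002],"turn":0},{"jaw":160,"slide":[0,0,-0.003],"turn":0},{"jaw":160,"slide":[0,0,-0.003],"turn":0},{"jaw":160,"slide":[0,0,-0.003],"turn":0}]'
```

```text
t: 7.58
tcp_pos: [0.6076, -0.0145, 0.0629]
ee_rot: [2.361, 2.072, 0.001]
ft_force: [-0.4, 0.2, 0.7]
width: 0.616
grasp_force: 11.8
```

```bash
python3 -m inch '[{"jaw":160,"slide":[0,0,-0.001],"turn":0},{"jaw":160,"slide":[0,0,-0.001],"turn":0},{"jaw":100,"slide":[0,0,-0.001],"turn":0},{"jaw":60,"slide":[0,0,-0.001],"turn":0},{"jaw":40,"slide":[0,0,-0.001],"turn":0},{"jaw":20,"slide":[0,0,-0.001],"turn":0},{"jaw":20,"slide":[0,0,-0.001],"turn":0},{"jaw":20,"slide":[0,0,0.02],"turn":0},{"jaw":20,"slide":[0,0,0.06],"turn":0},{"jaw":0,"slide":[0,0,0.1],"turn":0},{"jaw":0,"slide":[0,0,0.12],"turn":0},{"jaw":0,"slide":[0,0,0.12],"turn":0}]'
```

```text
t: 8.58
tcp_pos: [0.6109, -0.0148, 0.1894]
ee_rot: [2.355, 2.067, 0.011]
ft_force: [0.7, -0.7, 0.3]
width: 0.991
grasp_force: 0.0
```

```bash
python3 -m inch '[{"jaw":0,"slide":[-0.0955,0.179,-0.02],"turn":0.52},{"jaw":0,"slide":[-0.0955,0.179,-0.02],"turn":0.52},{"jaw":0,"slide":[-0.0955,0.179,-0.02],"turn":0.52},{"jaw":0,"slide":[-0.0955,0.179,-0.02],"turn":0.52},{"jaw":0,"slide":[-0.0955,0.179,-0.02],"turn":0.52},{"jaw":0,"slide":[-0.191,0.357,-0.05],"turn":1.049},{"jaw":0,"slide":[-0.191,0.357,-0.05],"turn":1.049},{"jaw":0,"slide":[-0.191,0.357,-0.05],"turn":1.049},{"jaw":0,"slide":[-0.191,0.357,-0.05],"turn":1.049},{"jaw":0,"slide":[-0.191,0.357,-0.05],"turn":1.049},{"jaw":0,"slide":[-0.191,0.357,-0.05],"turn":1.049},{"jaw":0,"slide":[-0.191,0.357,-0.05],"turn":1.049}]'; python3 tins.py;  python3 - <<'E'
from h import *
s=get_state();print(s["tcp_pos"].round(4),s["ee_rot"].round(3))
E
```

```text
t: 9.58
tcp_pos: [0.4143, 0.3437, 0.1311]
ee_rot: [-1.0, -2.977, 0.003]
ft_force: [0.4, -0.6, 0.3]
width: 1.003
grasp_force: 0.0
tin top 0.57 4808 [166.4 219.9] mat [0.5333 0.3118] disc [0.5284 0.3047]
tin top 0.5 275 [276.2 192. ] mat [ 0.6178 -0.0171] disc [ 0.6111 -0.0172]
tin scene 0.75 468 [294.2 236.2] mat [ 0.5664 -0.0125] disc [ 0.6006 -0.0145]
tin scene 0.69 363 [418.6 196.5] mat [0.4111 0.3456] disc [0.4528 0.3261]
[0.417  0.3416 0.1324] [ 1.009  2.975 -0.   ]
```

```bash
python3 -m inch '[{"jaw":0,"slide":[-0.001,0.001,-0.04],"turn":0},{"jaw":0,"slide":[-0.001,0.001,-0.075],"turn":0},{"jaw":0,"slide":[-0.001,0.001,-0.103],"turn":0},{"jaw":0,"slide":[-0.001,0.001,-0.103],"turn":0},{"jaw":0,"slide":[-0.001,0.001,-0.103],"turn":0},{"jaw":160,"slide":[-0.001,0.001,-0.103],"turn":0},{"jaw":160,"slide":[-0.001,0.001,-0.103],"turn":0},{"jaw":160,"slide":[-0.001,0.001,-0.103],"turn":0},{"jaw":160,"slide":[-0.001,0.001,-0.103],"turn":0},{"jaw":160,"slide":[-0.001,0.001,-0.103],"turn":0},{"jaw":160,"slide":[-0.001,0.001,-0.103],"turn":0},{"jaw":160,"slide":[-0.001,0.001,-0.103],"turn":0}]' 12
python3 -m inch '[{"jaw":160,"slide":[0,0,0],"turn":0},{"jaw":160,"slide":[0,0,0.03],"turn":0},{"jaw":160,"slide":[0,0,0.07],"turn":0},{"jaw":160,"slide":[0,0,0.11],"turn":0},{"jaw":160,"slide":[0,0,0.13],"turn":0},{"jaw":160,"slide":[0,0,0.13],"turn":0},{"jaw":160,"slide":[0,0,0.13],"turn":0},{"jaw":160,"slide":[0,0,0.13],"turn":0}]'
```

```text
t: 10.78
tcp_pos: [0.4156, 0.3439, 0.0302]
ee_rot: [1.005, 2.976, 0.001]
ft_force: [-0.7, 0.5, 4.3]
width: 0.612
grasp_force: 11.9
t: 11.45
tcp_pos: [0.4145, 0.3432, 0.1582]
ee_rot: [-1.005, -2.975, 0.002]
ft_force: [0.2, -0.2, -1.4]
width: 0.608
grasp_force: 12.1
```

```bash
python3 -m inch '[{"jaw":160,"slide":[0.01,-0.02,0],"turn":0},{"jaw":160,"slide":[0.028,-0.055,0],"turn":0},{"jaw":160,"slide":[0.046,-0.09,0],"turn":0},{"jaw":160,"slide":[0.064,-0.125,0],"turn":0},{"jaw":160,"slide":[0.082,-0.16,0],"turn":0},{"jaw":160,"slide":[0.1,-0.195,0],"turn":0},{"jaw":160,"slide":[0.118,-0.23,0],"turn":0},{"jaw":160,"slide":[0.136,-0.265,0],"turn":0},{"jaw":160,"slide":[0.154,-0.3,0],"turn":0},{"jaw":160,"slide":[0.172,-0.335,0],"turn":0},{"jaw":160,"slide":[0.19,-0.37,0],"turn":0},{"jaw":160,"slide":[0.206,-0.4,0],"turn":0}]'
python3 -m inch '[{"jaw":160,"slide":[0.014,-0.03,0],"turn":0},{"jaw":160,"slide":[0.0235,-0.05,0],"turn":0},{"jaw":160,"slide":[0.0275,-0.059,0],"turn":0},{"jaw":160,"slide":[0.0275,-0.059,0],"turn":0},{"jaw":160,"slide":[0.0275,-0.059,0],"turn":0},{"jaw":160,"slide":[0.0275,-0.059,0],"turn":0}]'
python3 - <<'E'
from h import *
for i in range(2):im=get_image("scene")
s=get_state();print(s["tcp_pos"].round(4),s["ee_rot"].round(3))
E
python3 tins.py
```

```text
t: 12.45
tcp_pos: [0.6205, -0.0586, 0.1565]
ee_rot: [-1.006, -2.972, 0.001]
ft_force: [0.8, 1.2, -0.2]
width: 0.608
grasp_force: 12.1
t: 12.95
tcp_pos: [0.6478, -0.1136, 0.1583]
ee_rot: [-1.003, -2.974, -0.001]
ft_force: [0.1, 1.0, -0.7]
width: 0.612
grasp_force: 12.1
[ 0.6482 -0.1135  0.1592] [-1.003 -2.976 -0.   ]
tin top 0.52 79 [270.2 190.3] mat [0.6229 0.0011] disc [6.161e-01 6.000e-04]
tin scene 0.81 419 [245.6 221.1] mat [ 0.5083 -0.139 ] disc [ 0.5454 -0.1348]
tin scene 0.74 503 [294.4 236.5] mat [ 0.5675 -0.0121] disc [ 0.6016 -0.0141]
tin scene 0.5 475 [355.8 286.8] mat [0.727  0.1182] disc [0.7534 0.1098]
tin scene 0.37 1236 [154.2 172.4] mat [ 0.2833 -0.4339] disc [ 0.3313 -0.4153]
```

```bash
python3 -m inch '[{"jaw":160,"slide":[0.001,-0.002,-0.03],"turn":0},{"jaw":160,"slide":[0.001,-0.002,-0.06],"turn":0},{"jaw":160,"slide":[0.001,-0.002,-0.08],"turn":0},{"jaw":160,"slide":[0.001,-0.002,-0.089],"turn":0},{"jaw":160,"slide":[0.001,-0.002,-0.091],"turn":0},{"jaw":160,"slide":[0.001,-0.002,-0.093],"turn":0},{"jaw":160,"slide":[0.001,-0.002,-0.094],"turn":0},{"jaw":160,"slide":[0.001,-0.002,-0.094],"turn":0},{"jaw":160,"slide":[0.001,-0.002,-0.094],"turn":0}]'
```

```text
t: 14.0
tcp_pos: [0.6509, -0.1176, 0.0673]
ee_rot: [1.005, 2.974, 0.0]
ft_force: [-0.2, -0.4, -1.0]
width: 0.613
grasp_force: 12.1
```

```bash
python3 -m inch '[{"jaw":160,"slide":[-0.001,0.001,-0.001],"turn":0},{"jaw":160,"slide":[-0.001,0.001,-0.002],"turn":0},{"jaw":160,"slide":[-0.001,0.001,-0.003],"turn":0},{"jaw":160,"slide":[-0.001,0.001,-0.003],"turn":0},{"jaw":160,"slide":[-0.001,0.001,-0.003],"turn":0}]'
```

```text
t: 14.42
tcp_pos: [0.6493, -0.1163, 0.0641]
ee_rot: [1.005, 2.975, 0.0]
ft_force: [-1.8, 0.9, 6.2]
width: 0.61
grasp_force: 11.9
```

```bash
python3 -m inch '[{"jaw":100,"slide":[0,0,0],"turn":0},{"jaw":60,"slide":[0,0,0],"turn":0},{"jaw":40,"slide":[0,0,0],"turn":0},{"jaw":20,"slide":[0,0,0],"turn":0},{"jaw":20,"slide":[0,0,0],"turn":0},{"jaw":20,"slide":[0,0,0.02],"turn":0},{"jaw":20,"slide":[0,0,0.06],"turn":0},{"jaw":0,"slide":[0,0,0.1],"turn":0},{"jaw":100,"slide":[0,0,0.12],"turn":0},{"jaw":100,"slide":[-0.02,0.02,0.12],"turn":0},{"jaw":100,"slide":[-0.05,0.05,0.12],"turn":0},{"jaw":100,"slide":[-0.08,0.08,0.12],"turn":0}]'; python3 tins.py;  python3 - <<'E'
from h import *
s=get_state();print(s["tcp_pos"].round(4),s["ee_rot"].round(3))
E
```

```text
t: 15.42
tcp_pos: [0.5694, -0.0373, 0.1829]
ee_rot: [1.008, 2.974, 0.0]
ft_force: [-0.1, 1.2, 0.0]
width: 0.781
grasp_force: 0.0
tin top 0.56 83 [316.6 179.3] mat [ 0.6568 -0.1397] disc [ 0.6493 -0.1372]
tin top 0.52 614 [364.6 207.3] mat [ 0.5706 -0.2833] disc [ 0.5649 -0.2777]
tin scene 0.8 459 [294.  236.2] mat [ 0.5665 -0.0131] disc [ 0.6007 -0.015 ]
tin scene 0.62 461 [249.6 249.7] mat [ 0.6118 -0.1232] disc [ 0.6438 -0.1198]
tin scene 0.42 101 [358.9 202.4] mat [0.4352 0.1723] disc [0.4758 0.1613]
[ 0.5693 -0.0367  0.1825] [ 1.003  2.977 -0.   ]
```

```bash
python3 -m inch '[{"jaw":100,"slide":[-0.025,0.008,0],"turn":0},{"jaw":100,"slide":[-0.041,0.012,0],"turn":0},{"jaw":100,"slide":[-0.041,0.012,0],"turn":0},{"jaw":100,"slide":[-0.041,0.012,-0.035],"turn":0},{"jaw":100,"slide":[-0.041,0.012,-0.07],"turn":0},{"jaw":100,"slide":[-0.041,0.012,-0.097],"turn":0},{"jaw":100,"slide":[-0.041,0.012,-0.097],"turn":0},{"jaw":100,"slide":[-0.041,0.012,-0.097],"turn":0}]'
python3 -m inch '[{"jaw":255,"slide":[0,0,0],"turn":0},{"jaw":255,"slide":[0,0,0],"turn":0},{"jaw":255,"slide":[0,0,0],"turn":0},{"jaw":255,"slide":[0,0,0],"turn":0},{"jaw":255,"slide":[0,0,0],"turn":0},{"jaw":255,"slide":[0,0,0],"turn":0},{"jaw":255,"slide":[0,0,0],"turn":0},{"jaw":255,"slide":[0,0,0],"turn":0}]' 6
```

```text
t: 16.28
tcp_pos: [0.5289, -0.026, 0.0846]
ee_rot: [-1.006, -2.973, 0.001]
ft_force: [0.5, -0.3, 0.5]
width: 0.605
grasp_force: 0.0
t: 16.95
tcp_pos: [0.5292, -0.0254, 0.0861]
ee_rot: [1.005, 2.975, 0.0]
ft_force: [0.5, 0.1, 3.0]
width: 0.205
grasp_force: 6.0
```

```bash
python3 -m inch '[{"jaw":255,"slide":[-0.0039,-0.0056,0],"turn":0.078},{"jaw":255,"slide":[-0.0073,-0.0114,0],"turn":0.157},{"jaw":255,"slide":[-0.0103,-0.0176,0],"turn":0.235},{"jaw":255,"slide":[-0.0127,-0.0239,0],"turn":0.314},{"jaw":255,"slide":[-0.0147,-0.0304,0],"turn":0.392},{"jaw":255,"slide":[-0.0161,-0.037,0],"turn":0.471},{"jaw":255,"slide":[-0.017,-0.0438,0],"turn":0.55},{"jaw":255,"slide":[-0.0174,-0.0505,0],"turn":0.628},{"jaw":255,"slide":[-0.0173,-0.0573,0],"turn":0.707},{"jaw":255,"slide":[-0.0166,-0.0641,0],"turn":0.785},{"jaw":255,"slide":[-0.0154,-0.0708,0],"turn":0.864},{"jaw":255,"slide":[-0.0138,-0.0768,0],"turn":0.935}]'
python3 -m inch '[{"jaw":255,"slide":[0,0,0],"turn":0},{"jaw":255,"slide":[0,0,0],"turn":0},{"jaw":255,"slide":[0,0,0],"turn":0},{"jaw":255,"slide":[0,0,0],"turn":0}]'
python3 - <<'E'
from h import *
im=get_image("scene");cv2.imwrite("pics/t1.png",cv2.resize(im["color"][170:300,190:390],None,fx=4,fy=4,interpolation=cv2.INTER_CUBIC))
s=get_state();print(s["tcp_pos"].round(4),s["ee_rot"].round(3))
E
```

```text
t: 17.95
tcp_pos: [0.5166, -0.1024, 0.0862]
ee_rot: [-0.448, 3.106, -0.0]
ft_force: [5.5, 3.0, -0.5]
width: 0.205
grasp_force: 6.0
t: 18.28
tcp_pos: [0.5166, -0.1023, 0.0862]
ee_rot: [-0.442, 3.107, -0.002]
ft_force: [5.3, 0.0, -0.4]
width: 0.204
grasp_force: 6.0
[ 0.5166 -0.1023  0.0862] [-4.420e-01  3.107e+00 -2.000e-03]
```

View pics/t1.png

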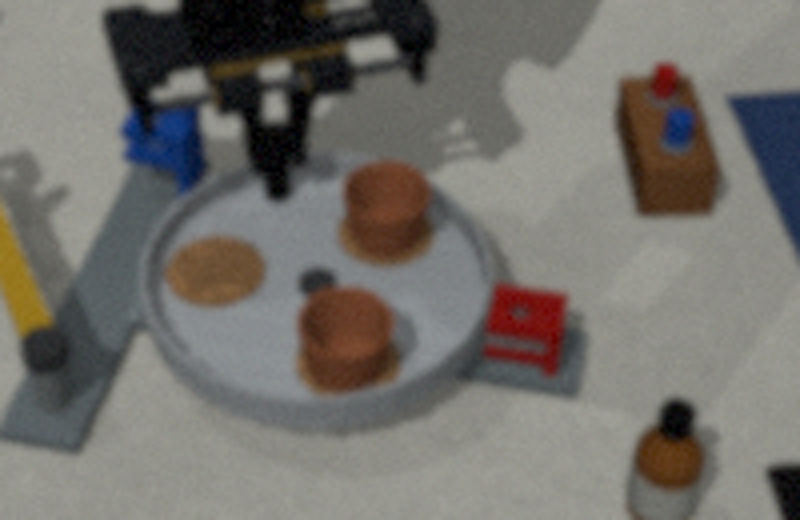

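```bash
python3 -m inch '[{"jaw":170,"slide":[0,0,0],"turn":0},{"jaw":170,"slide":[0,0,0],"turn":0},{"jaw":150,"slide":[0,0,0],"turn":0},{"jaw":100,"slide":[0,0,0.03],"turn":0},{"jaw":100,"slide":[0,0,0.07],"turn":0},{"jaw":100,"slide":[-0.03,0.03,0.1],"turn":0},{"jaw":100,"slide":[-0.06,0.06,0.1],"turn":0},{"jaw":100,"slide":[-0.08,0.09,0.1],"turn":0},{"jaw":100,"slide":[-0.08,0.12,0.1],"turn":0},{"jaw":100,"slide":[-0.08,0.15,0.1],"turn":0},{"jaw":100,"slide":[-0.08,0.18,0.1],"turn":0},{"jaw":100,"slide":[-0.08,0.2,0.1],"turn":0}]'
cat > ang.py <<'E'
from h import *
from tins import solve
st=np.array([.598,-.077]);
im=get_image("top");c=im["color"]
def seg(box,f):
    x0,y0,x1,y1=box;h=cv2.cvtColor(c[y0:y1,x0:x1],cv2.COLOR_BGR2HSV).astype(int)
    n,l,s,ce=cv2.connectedComponentsWithStats(f(h[...,0],h[...,1],h[...,2]).astype(np.uint8));return [(s[i,4],(ce[i]+[x0,y0])) for i in range(1,n) if s[i,4]>10]
for a,uv in seg((262,162,332,234),lambda h,s,v:v<45): 
    k=solve(im,uv,.034,.055,.009);print("dark",a,uv.round(1),k.round(4))
for a,uv in seg((262,162,332,234),lambda h,s,v:(h>6)&(h<20)&(s>80)&(v>80)): print("cork",a,uv.round(1),pix2w(im,uv,.034).round(4))
cv2.imwrite("pics/t2.png",cv2.resize(c[140:260,235:395],None,fx=5,fy=5,interpolation=cv2.INTER_CUBIC))
E
python3 ang.py; python3 tins.py
```

```text
t: 19.33
tcp_pos: [0.4342, 0.1, 0.1856]
ee_rot: [-0.445, 3.11, 0.001]
ft_force: [-0.1, -0.7, -0.1]
width: 0.606
grasp_force: 0.0
dark 24 [306.2 224. ] [ 0.5141 -0.1043]
cork 304 [290.4 176.8] [ 0.6618 -0.0598  0.034 ]
cork 302 [317.8 201.9] [ 0.5849 -0.1412  0.034 ]
cork 287 [282.3 213.1] [ 0.5511 -0.035   0.034 ]
tin top 0.77 299 [290.4 173.4] mat [ 0.6754 -0.0603] disc [ 0.6675 -0.0595]
tin top 0.63 257 [282.3 210.6] mat [ 0.5608 -0.0353] disc [ 0.5553 -0.035 ]
tin top 0.59 5607 [312.3 201.7] mat [ 0.5876 -0.1258] disc [ 0.5815 -0.1236]
tin scene 0.84 426 [285.6 220.7] mat [ 0.508  -0.0332] disc [ 0.545  -0.0342]
tin scene 0.57 490 [275.2 253.9] mat [ 0.6264 -0.0608] disc [ 0.6576 -0.0604]
```

View pics/t2.png

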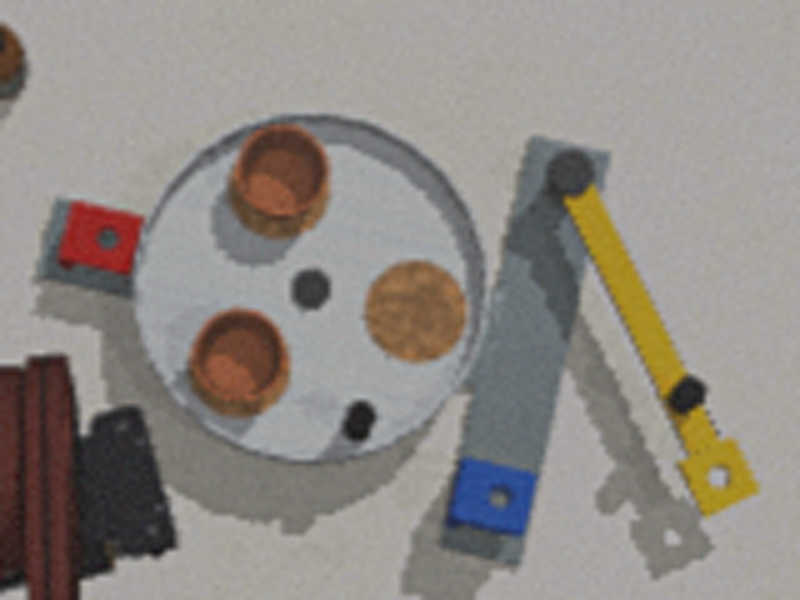

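```bash
python3 -m inch '[{"jaw":170,"slide":[-0.006,0.06,0],"turn":-1.45},{"jaw":170,"slide":[-0.006,0.06,0],"turn":-1.45},{"jaw":170,"slide":[-0.006,0.06,0],"turn":-1.45},{"jaw":170,"slide":[-0.006,0.06,0],"turn":-1.45},{"jaw":170,"slide":[-0.006,0.06,0],"turn":-1.45},{"jaw":170,"slide":[-0.006,0.06,0],"turn":-1.45},{"jaw":170,"slide":[-0.006,0.06,0],"turn":-1.45},{"jaw":170,"slide":[-0.006,0.06,0],"turn":-1.45},{"jaw":170,"slide":[-0.006,0.06,0],"turn":-1.45},{"jaw":170,"slide":[-0.006,0.06,0],"turn":-1.45},{"jaw":170,"slide":[-0.006,0.06,0],"turn":-1.45},{"jaw":170,"slide":[-0.006,0.06,0],"turn":-1.45}]'
python3 -m inch '[{"jaw":170,"slide":[0,0,-0.03],"turn":-0.64},{"jaw":170,"slide":[0,0,-0.05],"turn":-0.64},{"jaw":170,"slide":[0,0,-0.05],"turn":-0.64},{"jaw":170,"slide":[0,0,-0.05],"turn":-0.64},{"jaw":170,"slide":[0,0,-0.05],"turn":-0.64},{"jaw":170,"slide":[0,0,-0.05],"turn":-0.64},{"jaw":170,"slide":[0,0,-0.05],"turn":-0.64},{"jaw":170,"slide":[0,0,-0.05],"turn":-0.64}]'
python3 - <<'E'
from h import *
im=get_image("scene");t=get_image("top")
for uv in((319.9,247.9),(319.8,246.9)):print(pix2w(im,uv,.044).round(4))
print(pix2w(t,(255.9,187.2),.044).round(4),pix2w(im,(229.9,199.9),.064).round(4),pix2w(im,(269.1,240.6),.034).round(4))
s=get_state();print(s["tcp_pos"].round(4),s["ee_rot"].round(3),s["width"])
E
```

```text
t: 20.58
tcp_pos: [0.4293, 0.1564, 0.1853]
ee_rot: [-1.742, -2.615, 0.001]
ft_force: [-0.0, -0.5, 0.3]
width: 0.332
grasp_force: 0.0
t: 21.25
tcp_pos: [0.4293, 0.1571, 0.1356]
ee_rot: [2.465, 1.947, -0.0]
ft_force: [-0.6, -0.0, 0.3]
width: 0.334
grasp_force: 0.0
[0.6315 0.0452 0.044 ]
[0.6282 0.0453 0.044 ]
[0.6278 0.0434 0.044 ] [ 0.4746 -0.1797  0.064 ] [ 0.5962 -0.0755  0.034 ]
[0.4292 0.1574 0.1356] [2.466 1.946 0.   ] 0.33196456616081227
```

```bash
python3 -m inch '[{"jaw":170,"slide":[-0.001,0.0025,-0.02],"turn":0},{"jaw":170,"slide":[-0.001,0.0025,-0.045],"turn":0},{"jaw":170,"slide":[-0.001,0.0025,-0.06],"turn":0},{"jaw":170,"slide":[-0.001,0.0025,-0.065],"turn":0},{"jaw":170,"slide":[-0.001,0.0025,-0.065],"turn":0},{"jaw":170,"slide":[-0.001,0.0025,-0.065],"turn":0},{"jaw":255,"slide":[-0.001,0.0025,-0.065],"turn":0},{"jaw":255,"slide":[-0.001,0.0025,-0.065],"turn":0},{"jaw":255,"slide":[-0.001,0.0025,-0.065],"turn":0},{"jaw":255,"slide":[-0.001,0.0025,-0.065],"turn":0},{"jaw":255,"slide":[-0.001,0.0025,-0.065],"turn":0},{"jaw":255,"slide":[-0.001,0.0025,-0.065],"turn":0}]' 25
```

```text
t: 22.35
tcp_pos: [0.429, 0.1605, 0.0716]
ee_rot: [2.467, 1.944, 0.003]
ft_force: [-0.3, 0.1, 6.5]
width: 0.193
grasp_force: 25.0
```

```bash
python3 -m inch '[{"jaw":255,"slide":[0,0,0.025],"turn":0},{"jaw":255,"slide":[0,0,0.05],"turn":0},{"jaw":255,"slide":[0,0,0.07],"turn":0},{"jaw":255,"slide":[0.03,-0.018,0.07],"turn":0},{"jaw":255,"slide":[0.06,-0.035,0.07],"turn":0},{"jaw":255,"slide":[0.09,-0.053,0.07],"turn":0},{"jaw":255,"slide":[0.12,-0.07,0.07],"turn":0},{"jaw":255,"slide":[0.15,-0.088,0.07],"turn":0},{"jaw":255,"slide":[0.18,-0.105,0.07],"turn":0},{"jaw":255,"slide":[0.199,-0.116,0.07],"turn":0},{"jaw":255,"slide":[0.199,-0.116,0.07],"turn":0},{"jaw":255,"slide":[0.199,-0.116,0.07],"turn":0}]'
python3 - <<'E'
from h import *
for i in range(3): get_image("top")
s=get_state();p=s["tcp_pos"];print(p.round(4),s["width"],s["ft_force"].round(1))
im=get_image("scene");cv2.imwrite("pics/r1.png",cv2.resize(im["color"][180:270,265:375],None,fx=6,fy=6,interpolation=cv2.INTER_CUBIC))
for z in(-.06,-.028,-.024): print(z,((w2pix(im,p+[0,0,z])-[265,180]+.5)*6-.5).round(1))
print(((w2pix(im,(.628,.0447,.044))-[265,180]+.5)*6-.5).round(1))
E
```

```text
t: 23.35
tcp_pos: [0.6272, 0.0435, 0.1398]
ee_rot: [-2.468, -1.942, 0.001]
ft_force: [-0.4, 0.3, -0.7]
width: 0.202
grasp_force: 25.0
[0.6259 0.045  0.14  ] 0.20104994686486571 [-0.6  0.1 -1.1]
-0.06 [336.1 334.6]
-0.028 [341.6 274.1]
-0.024 [342.3 266.3]
[329.8 403.5]
```

View pics/r1.png

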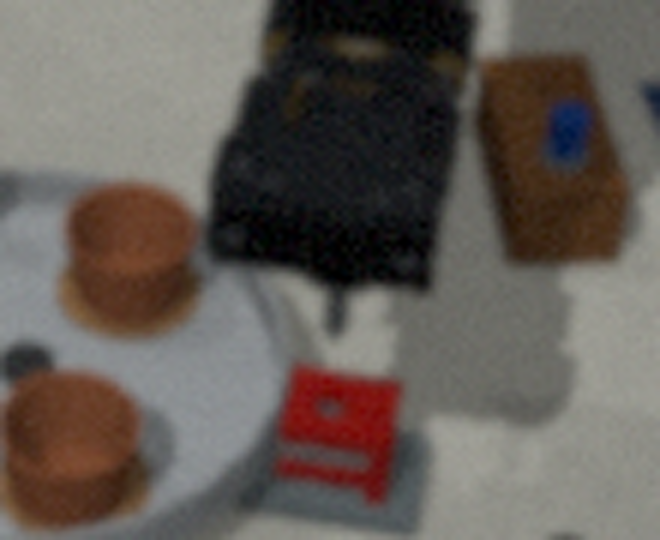

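```bash
python3 -m inch '[{"jaw":255,"slide":[0.002,-0.0003,-0.015],"turn":0},{"jaw":255,"slide":[0.002,-0.0003,-0.026],"turn":0},{"jaw":255,"slide":[0.002,-0.0003,-0.032],"turn":0},{"jaw":255,"slide":[0.002,-0.0003,-0.034],"turn":0},{"jaw":255,"slide":[0.002,-0.0003,-0.036],"turn":0},{"jaw":255,"slide":[0.002,-0.0003,-0.038],"turn":0},{"jaw":255,"slide":[0.002,-0.0003,-0.039],"turn":0},{"jaw":255,"slide":[0.002,-0.0003,-0.04],"turn":0},{"jaw":255,"slide":[0.002,-0.0003,-0.04],"turn":0}]'
```

```text
t: 24.3
tcp_pos: [0.6292, 0.044, 0.1007]
ee_rot: [2.467, 1.944, 0.0]
ft_force: [0.4, -0.2, -0.6]
width: 0.199
grasp_force: 25.0
```

```bash
python3 -m inch '[{"jaw":255,"slide":[0,0,-0.002],"turn":0},{"jaw":255,"slide":[0,0,-0.004],"turn":0},{"jaw":255,"slide":[0,0,-0.006],"turn":0},{"jaw":255,"slide":[0,0,-0.008],"turn":0},{"jaw":255,"slide":[0,0,-0.009],"turn":0},{"jaw":255,"slide":[0,0,-0.009],"turn":0}]'
```

```text
t: 24.8
tcp_pos: [0.6288, 0.0441, 0.0911]
ee_rot: [-2.467, -1.944, 0.001]
ft_force: [-0.4, 1.3, -1.3]
width: 0.197
grasp_force: 25.0
```

```bash
python3 -m inch '[{"jaw":255,"slide":[0,0,-0.002],"turn":0},{"jaw":255,"slide":[0,0,-0.004],"turn":0},{"jaw":255,"slide":[0,0,-0.006],"turn":0},{"jaw":255,"slide":[0,0,-0.008],"turn":0},{"jaw":255,"slide":[0,0,-0.01],"turn":0},{"jaw":255,"slide":[0,0,-0.012],"turn":0},{"jaw":255,"slide":[0,0,-0.014],"turn":0},{"jaw":255,"slide":[0,0,-0.014],"turn":0}]'
```

```text
t: 25.47
tcp_pos: [0.6288, 0.0441, 0.0769]
ee_rot: [-2.467, -1.944, 0.001]
ft_force: [-0.2, 1.0, -1.6]
width: 0.198
grasp_force: 25.0
```

```bash
python3 -m inch '[{"jaw":255,"slide":[0,0,-0.001],"turn":0},{"jaw":255,"slide":[0,0,-0.002],"turn":0},{"jaw":255,"slide":[0,0,-0.003],"turn":0},{"jaw":255,"slide":[0,0,-0.004],"turn":0},{"jaw":255,"slide":[0,0,-0.0045],"turn":0},{"jaw":255,"slide":[0,0,-0.0045],"turn":0}]'
```

```text
t: 25.97
tcp_pos: [0.6292, 0.0442, 0.0739]
ee_rot: [-2.467, -1.945, -0.0]
ft_force: [-3.4, 3.7, 5.6]
width: 0.196
grasp_force: 25.0
```

```bash
python3 -m inch '[{"jaw":200,"slide":[0,0,-0.0005],"turn":0},{"jaw":180,"slide":[0,0,0],"turn":0},{"jaw":170,"slide":[0,0,0],"turn":0},{"jaw":170,"slide":[0,0,0],"turn":0},{"jaw":170,"slide":[0,0,0.02],"turn":0},{"jaw":170,"slide":[0,0,0.05],"turn":0},{"jaw":170,"slide":[0,0,0.09],"turn":0},{"jaw":170,"slide":[-0.03,0.02,0.12],"turn":0},{"jaw":170,"slide":[-0.07,0.05,0.12],"turn":0},{"jaw":170,"slide":[-0.1,0.08,0.12],"turn":0},{"jaw":170,"slide":[-0.12,0.1,0.12],"turn":0},{"jaw":170,"slide":[-0.14,0.11,0.12],"turn":0}]'
python3 - <<'E'
from h import *
s=get_state();print(s["tcp_pos"].round(4))
im=get_image("scene");t=get_image("top")
a=cv2.resize(im["color"][190:290,180:380],None,fx=4,fy=4,interpolation=cv2.INTER_CUBIC);b=cv2.resize(t["color"][140:240,235:395],None,fx=2,fy=2,interpolation=cv2.INTER_CUBIC)
o=np.zeros((600,800,3),np.uint8);o[:400]=a;o[400:,:320]=b;cv2.imwrite("pics/r2.png",o)
E
python3 tins.py
```

```text
t: 26.97
tcp_pos: [0.4866, 0.1564, 0.1931]
ee_rot: [-2.465, -1.945, -0.001]
ft_force: [-0.4, 0.2, -0.0]
width: 0.338
grasp_force: 0.0
[0.4866 0.1564 0.1931]
tin top 0.8 245 [291.  173.6] mat [ 0.6748 -0.0619] disc [ 0.6669 -0.061 ]
tin top 0.64 290 [282.1 210.1] mat [ 0.5623 -0.0346] disc [ 0.5567 -0.0344]
tin scene 0.94 441 [286.2 221.1] mat [ 0.5098 -0.0317] disc [ 0.5467 -0.0327]
tin scene 0.8 538 [274.8 253.6] mat [ 0.6254 -0.0616] disc [ 0.6568 -0.0612]
tin scene 0.58 5739 [423.9 231.3] mat [0.5524 0.3198] disc [0.5873 0.3016]
```

View pics/r2.png

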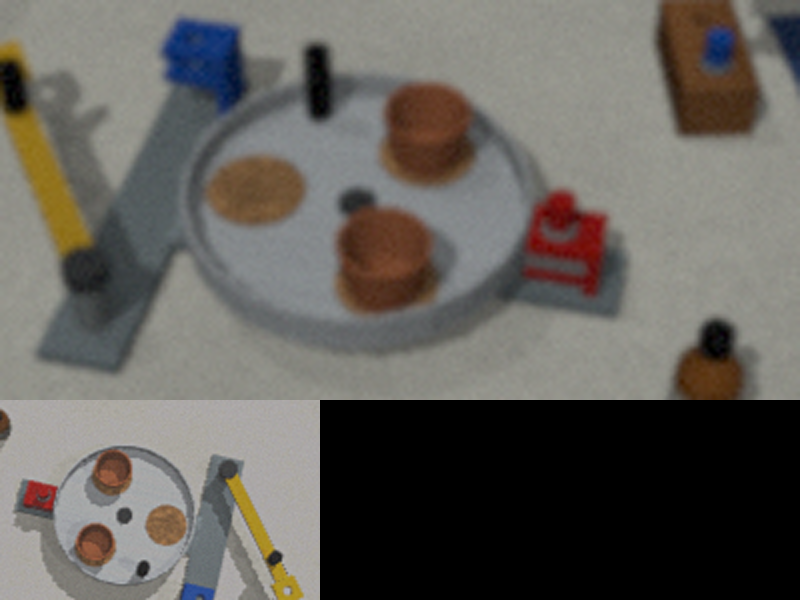

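The red pin is seated (crop (562,210)) and both tins stand upright on their pads, with the red pin holding the lug. Now the guard bar.

```bash
python3 -m inch '[{"jaw":100,"slide":[0.02,-0.2,0],"turn":-0.4},{"jaw":100,"slide":[0.02,-0.2,0],"turn":-0.4},{"jaw":100,"slide":[0.02,-0.2,0],"turn":-0.4},{"jaw":100,"slide":[0.02,-0.2,0],"turn":-0.4},{"jaw":100,"slide":[0.02,-0.2,0],"turn":-0.4},{"jaw":100,"slide":[0.041,-0.451,0],"turn":-0.908},{"jaw":100,"slide":[0.041,-0.451,0],"turn":-0.908},{"jaw":100,"slide":[0.041,-0.451,0],"turn":-0.908},{"jaw":100,"slide":[0.041,-0.451,0],"turn":-0.908},{"jaw":100,"slide":[0.041,-0.451,0],"turn":-0.908},{"jaw":100,"slide":[0.041,-0.451,0],"turn":-0.908},{"jaw":100,"slide":[0.041,-0.451,0],"turn":-0.908}]'
python3 -m inch '[{"jaw":100,"slide":[0,0,0],"turn":0},{"jaw":100,"slide":[0,0,0],"turn":0},{"jaw":100,"slide":[0,0,0],"turn":0},{"jaw":100,"slide":[0,0,-0.03],"turn":0},{"jaw":100,"slide":[0,0,-0.06],"turn":0},{"jaw":100,"slide":[0,0,-0.06],"turn":0},{"jaw":100,"slide":[0,0,-0.06],"turn":0}]'
```

```text
t: 28.27
tcp_pos: [0.5295, -0.3058, 0.1926]
ee_rot: [3.069, 0.654, -0.001]
ft_force: [-1.0, 0.2, 1.1]
width: 0.609
grasp_force: 0.0
t: 28.85
tcp_pos: [0.529, -0.2948, 0.1314]
ee_rot: [-3.066, -0.667, 0.005]
ft_force: [-0.6, -0.0, 0.2]
width: 0.614
grasp_force: 0.0
```

```bash
python3 -m inch '[{"jaw":100,"slide":[-0.001,0,-0.025],"turn":0},{"jaw":100,"slide":[-0.001,0,-0.047],"turn":0},{"jaw":100,"slide":[-0.001,0,-0.047],"turn":0},{"jaw":100,"slide":[-0.001,0,-0.047],"turn":0},{"jaw":255,"slide":[-0.001,0,-0.047],"turn":0},{"jaw":255,"slide":[-0.001,0,-0.047],"turn":0},{"jaw":255,"slide":[-0.001,0,-0.047],"turn":0},{"jaw":255,"slide":[-0.001,0,-0.047],"turn":0},{"jaw":255,"slide":[-0.001,0,-0.047],"turn":0},{"jaw":255,"slide":[-0.001,0,-0.047],"turn":0},{"jaw":255,"slide":[-0.001,0,-0.047],"turn":0}]' 6
```

```text
t: 29.77
tcp_pos: [0.5291, -0.2971, 0.0863]
ee_rot: [3.07, 0.665, 0.0]
ft_force: [-1.2, 0.2, 2.0]
width: 0.205
grasp_force: 6.0
```

```bash
python3 -m inch '[{"jaw":255,"slide":[-0.0041,0.0093,0],"turn":-0.068},{"jaw":255,"slide":[-0.0077,0.0192,0],"turn":-0.138},{"jaw":255,"slide":[-0.0106,0.0292,0],"turn":-0.208},{"jaw":255,"slide":[-0.0128,0.0395,0],"turn":-0.277},{"jaw":255,"slide":[-0.0142,0.0498,0],"turn":-0.347},{"jaw":255,"slide":[-0.015,0.0603,0],"turn":-0.417},{"jaw":255,"slide":[-0.015,0.0708,0],"turn":-0.487},{"jaw":255,"slide":[-0.0142,0.0812,0],"turn":-0.557},{"jaw":255,"slide":[-0.0128,0.0916,0],"turn":-0.627},{"jaw":255,"slide":[-0.011,0.1003,0],"turn":-0.686},{"jaw":255,"slide":[-0.011,0.1003,0],"turn":-0.686},{"jaw":255,"slide":[-0.011,0.1003,0],"turn":-0.686}]'
python3 -m inch '[{"jaw":170,"slide":[0,0,0],"turn":0},{"jaw":170,"slide":[0,0,0],"turn":0},{"jaw":150,"slide":[0,0,0],"turn":0},{"jaw":100,"slide":[0,0,0.03],"turn":0},{"jaw":100,"slide":[0,0,0.07],"turn":0},{"jaw":100,"slide":[-0.03,0.03,0.1],"turn":0},{"jaw":100,"slide":[-0.06,0.06,0.1],"turn":0},{"jaw":100,"slide":[-0.08,0.09,0.1],"turn":0},{"jaw":100,"slide":[-0.08,0.13,0.1],"turn":0},{"jaw":100,"slide":[-0.08,0.17,0.1],"turn":0},{"jaw":100,"slide":[-0.08,0.21,0.1],"turn":0},{"jaw":100,"slide":[-0.08,0.24,0.1],"turn":0}]'
python3 - <<'E'
from h import *
im=get_image("scene");t=get_image("top")
a=cv2.resize(im["color"][170:270,180:280],None,fx=6,fy=6,interpolation=cv2.INTER_CUBIC)[:600];b=cv2.resize(t["color"][160:260,310:343],None,fx=6,fy=6,interpolation=cv2.INTER_CUBIC)
o=np.zeros((600,800,3),np.uint8);o[:,:600]=a;o[:,602:800]=b;cv2.imwrite("pics/b1.png",o)
E
python3 tins.py
```

```text
t: 30.77
tcp_pos: [0.5178, -0.1965, 0.0863]
ee_rot: [3.116, -0.402, -0.001]
ft_force: [-4.0, 0.8, 5.0]
width: 0.207
grasp_force: 6.0
t: 31.77
tcp_pos: [0.4377, 0.0455, 0.1863]
ee_rot: [-3.114, 0.405, -0.002]
ft_force: [-0.4, 0.1, -0.0]
width: 0.61
grasp_force: 0.0
tin top 0.72 266 [291.2 173.4] mat [ 0.6753 -0.0627] disc [ 0.6674 -0.0618]
tin top 0.58 41 [256.2 186.4] mat [0.635  0.0435] disc [0.628  0.0422]
tin top 0.56 1150 [188.9 151.7] mat [0.744  0.2498] disc [0.7347 0.2441]
tin top 0.52 234 [282.9 210.2] mat [ 0.5618 -0.0371] disc [ 0.5563 -0.0368]
tin scene 0.7 436 [286.2 221.1] mat [ 0.5096 -0.0317] disc [ 0.5466 -0.0327]
tin scene 0.52 3936 [265.7 242.1] mat [ 0.5864 -0.0844] disc [ 0.6197 -0.0828]
tin scene 0.45 6564 [255.8 242.2] mat [ 0.5863 -0.1092] disc [ 0.6195 -0.1064]
```

View pics/b1.png

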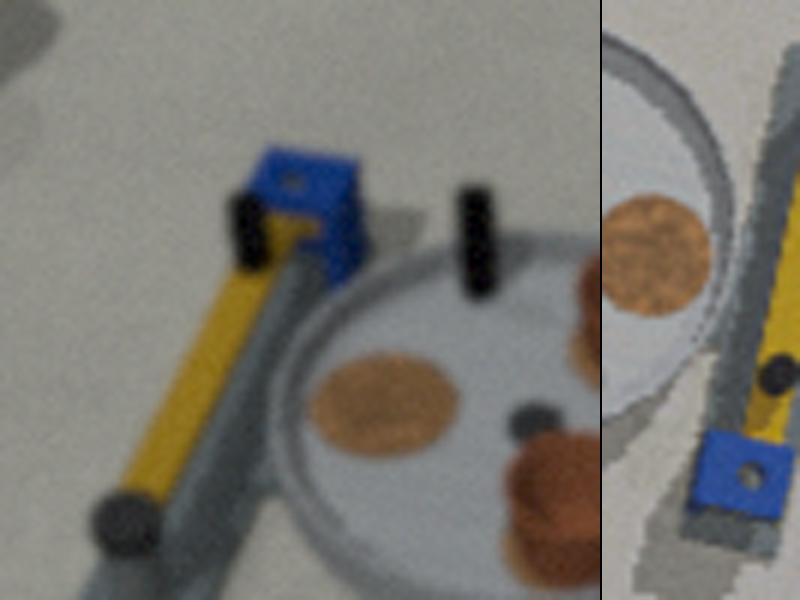

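```bash
python3 -m inch '[{"jaw":170,"slide":[0.013,0.038,0],"turn":0},{"jaw":170,"slide":[0.026,0.076,0],"turn":0},{"jaw":170,"slide":[0.04,0.1155,-0.02],"turn":0},{"jaw":170,"slide":[0.04,0.1155,-0.05],"turn":0},{"jaw":170,"slide":[0.04,0.1155,-0.05],"turn":0},{"jaw":170,"slide":[0.04,0.1155,-0.05],"turn":0},{"jaw":170,"slide":[0.04,0.1155,-0.05],"turn":0}]'
python3 - <<'E'
from h import *
for i in range(3): t=get_image("top")
im=get_image("scene")
s=get_state();print(s["tcp_pos"].round(4),s["width"])
print(pix2w(t,(334.6,238.75),.064).round(4),pix2w(im,(228.4,199.9),.064).round(4))
E
```

```text
t: 32.65
tcp_pos: [0.4785, 0.1574, 0.1366]
ee_rot: [3.114, -0.409, -0.0]
ft_force: [-0.3, 0.4, 0.8]
width: 0.337
grasp_force: 0.0
[0.4792 0.1579 0.1377] 0.33553646757066496
[ 0.4707 -0.1864  0.064 ] [ 0.4745 -0.1836  0.064 ]
```

```bash
python3 -m inch '[{"jaw":170,"slide":[-0.001,0.003,-0.02],"turn":0},{"jaw":170,"slide":[-0.001,0.003,-0.045],"turn":0},{"jaw":170,"slide":[-0.001,0.003,-0.06],"turn":0},{"jaw":170,"slide":[-0.001,0.003,-0.0665],"turn":0},{"jaw":170,"slide":[-0.001,0.003,-0.0665],"turn":0},{"jaw":170,"slide":[-0.001,0.003,-0.0665],"turn":0},{"jaw":255,"slide":[-0.001,0.003,-0.0665],"turn":0},{"jaw":255,"slide":[-0.001,0.003,-0.0665],"turn":0},{"jaw":255,"slide":[-0.001,0.003,-0.0665],"turn":0},{"jaw":255,"slide":[-0.001,0.003,-0.0665],"turn":0},{"jaw":255,"slide":[-0.001,0.003,-0.0665],"turn":0},{"jaw":255,"slide":[-0.001,0.003,-0.0665],"turn":0}]' 25
```

```text
t: 33.85
tcp_pos: [0.4781, 0.1619, 0.0708]
ee_rot: [-3.115, 0.406, -0.003]
ft_force: [0.5, -0.6, 5.4]
width: 0.196
grasp_force: 25.0
```

```bash
python3 -m inch '[{"jaw":255,"slide":[0,0,0.025],"turn":0},{"jaw":255,"slide":[0,0,0.06],"turn":0},{"jaw":255,"slide":[0,0,0.09],"turn":0},{"jaw":255,"slide":[0,-0.03,0.1],"turn":0},{"jaw":255,"slide":[0,-0.065,0.1],"turn":0},{"jaw":255,"slide":[0,-0.1,0.1],"turn":0},{"jaw":255,"slide":[0,-0.135,0.1],"turn":0},{"jaw":255,"slide":[0,-0.17,0.1],"turn":0},{"jaw":255,"slide":[-0.007,-0.205,0.1],"turn":0},{"jaw":255,"slide":[-0.007,-0.24,0.1],"turn":0},{"jaw":255,"slide":[-0.007,-0.275,0.1],"turn":0},{"jaw":255,"slide":[-0.007,-0.3,0.1],"turn":0}]'
python3 -m inch '[{"jaw":255,"slide":[0,-0.03,0],"turn":0},{"jaw":255,"slide":[0,-0.047,0],"turn":0},{"jaw":255,"slide":[0,-0.047,-0.02],"turn":0},{"jaw":255,"slide":[0,-0.047,-0.02],"turn":0},{"jaw":255,"slide":[0,-0.047,-0.02],"turn":0},{"jaw":255,"slide":[0,-0.047,-0.02],"turn":0}]'
python3 - <<'E'
from h import *
for i in range(3): get_image("top")
s=get_state();p=s["tcp_pos"];print(p.round(4),s["width"],s["ft_force"].round(1))
im=get_image("scene");cv2.imwrite("pics/b2.png",cv2.resize(im["color"][145:235,180:280],None,fx=6,fy=6,interpolation=cv2.INTER_CUBIC))
for z in(-.06,-.028): print(z,((w2pix(im,p+[0,0,z])-[180,145]+.5)*6-.5).round(1))
print(((w2pix(im,(.471,-.1852,.064))-[180,145]+.5)*6-.5).round(1))
E
```

```text
t: 34.85
tcp_pos: [0.4696, -0.1408, 0.1697]
ee_rot: [3.114, -0.408, 0.001]
ft_force: [1.0, 0.4, -0.4]
width: 0.197
grasp_force: 25.0
t: 35.35
tcp_pos: [0.4699, -0.1846, 0.1496]
ee_rot: [-3.115, 0.405, 0.001]
ft_force: [-0.1, -0.5, -0.5]
width: 0.194
grasp_force: 25.0
[ 0.4706 -0.1848  0.1504] 0.19709737167607227 [-0.3  0.6  0. ]
-0.06 [285.6 279.1]
-0.028 [278.7 219.8]
[290.  326.8]
```

View pics/b2.png

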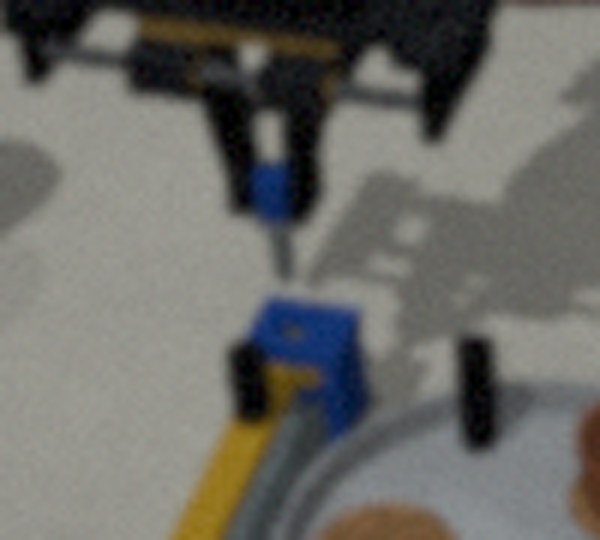

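```bash
python3 -m inch '[{"jaw":255,"slide":[0.0015,0,-0.012],"turn":0},{"jaw":255,"slide":[0.0015,0,-0.02],"turn":0},{"jaw":255,"slide":[0.0015,0,-0.023],"turn":0},{"jaw":255,"slide":[0.0015,0,-0.024],"turn":0},{"jaw":255,"slide":[0.0015,0,-0.026],"turn":0},{"jaw":255,"slide":[0.0015,0,-0.028],"turn":0},{"jaw":255,"slide":[0.0015,0,-0.03],"turn":0},{"jaw":255,"slide":[0.0015,0,-0.03],"turn":0},{"jaw":255,"slide":[0.0015,0,-0.03],"turn":0}]'
```

```text
t: 36.3
tcp_pos: [0.4715, -0.1853, 0.1195]
ee_rot: [3.115, -0.406, -0.0]
ft_force: [-0.1, 0.6, -0.4]
width: 0.202
grasp_force: 25.0
```

```bash
python3 -m inch '[{"jaw":255,"slide":[0,0,-0.002],"turn":0},{"jaw":255,"slide":[0,0,-0.004],"turn":0},{"jaw":255,"slide":[0,0,-0.006],"turn":0},{"jaw":255,"slide":[0,0,-0.008],"turn":0},{"jaw":255,"slide":[0,0,-0.009],"turn":0},{"jaw":255,"slide":[0,0,-0.009],"turn":0}]'
```

```text
t: 36.8
tcp_pos: [0.4714, -0.1851, 0.1101]
ee_rot: [-3.115, 0.406, 0.001]
ft_force: [-0.7, 1.0, -0.7]
width: 0.195
grasp_force: 25.0
```

Tip is about 16 mm below the upper face and moving freely; I'll continue to seating.

```bash
python3 -m inch '[{"jaw":255,"slide":[0,0,-0.002],"turn":0},{"jaw":255,"slide":[0,0,-0.004],"turn":0},{"jaw":255,"slide":[0,0,-0.006],"turn":0},{"jaw":255,"slide":[0,0,-0.008],"turn":0},{"jaw":255,"slide":[0,0,-0.01],"turn":0},{"jaw":255,"slide":[0,0,-0.012],"turn":0},{"jaw":255,"slide":[0,0,-0.0135],"turn":0},{"jaw":255,"slide":[0,0,-0.0135],"turn":0}]'
python3 -m inch '[{"jaw":255,"slide":[0,0,-0.001],"turn":0},{"jaw":255,"slide":[0,0,-0.002],"turn":0},{"jaw":255,"slide":[0,0,-0.0025],"turn":0},{"jaw":255,"slide":[0,0,-0.0025],"turn":0}]'
```

```text
t: 37.47
tcp_pos: [0.4714, -0.1851, 0.0966]
ee_rot: [-3.115, 0.406, 0.001]
ft_force: [-0.9, 0.6, -1.1]
width: 0.199
grasp_force: 25.0
t: 37.8
tcp_pos: [0.4715, -0.1852, 0.0944]
ee_rot: [-3.115, 0.406, 0.0]
ft_force: [-1.0, 0.1, -0.8]
width: 0.196
grasp_force: 25.0
```

```bash
python3 -m inch '[{"jaw":255,"slide":[0,0,-0.001],"turn":0},{"jaw":255,"slide":[0,0,-0.002],"turn":0},{"jaw":255,"slide":[0,0,-0.0025],"turn":0},{"jaw":255,"slide":[0,0,-0.0025],"turn":0}]'
```

```text
t: 38.13
tcp_pos: [0.4718, -0.1852, 0.0929]
ee_rot: [3.115, -0.406, 0.0]
ft_force: [-3.8, 3.0, 7.1]
width: 0.192
grasp_force: 25.0
```

Seated. Release, back off, and verify.

```bash
python3 -m inch '[{"jaw":200,"slide":[0,0,0],"turn":0},{"jaw":180,"slide":[0,0,0],"turn":0},{"jaw":170,"slide":[0,0,0],"turn":0},{"jaw":170,"slide":[0,0,0],"turn":0},{"jaw":170,"slide":[0,0,0.02],"turn":0},{"jaw":170,"slide":[0,0,0.05],"turn":0},{"jaw":170,"slide":[0,0,0.09],"turn":0},{"jaw":170,"slide":[0,0.03,0.12],"turn":0},{"jaw":170,"slide":[-0.03,0.07,0.12],"turn":0},{"jaw":170,"slide":[-0.06,0.11,0.12],"turn":0},{"jaw":170,"slide":[-0.06,0.15,0.12],"turn":0},{"jaw":170,"slide":[-0.06,0.18,0.12],"turn":0}]'
python3 -m inch '[{"jaw":170,"slide":[0,0.04,0],"turn":0},{"jaw":170,"slide":[0,0.08,0],"turn":0},{"jaw":170,"slide":[0,0.12,0],"turn":0},{"jaw":170,"slide":[0,0.16,0],"turn":0},{"jaw":170,"slide":[0,0.2,0],"turn":0},{"jaw":170,"slide":[0,0.2,0],"turn":0},{"jaw":170,"slide":[0,0.2,0],"turn":0}]'
python3 - <<'E'
from h import *
im=get_image("scene");t=get_image("top")
a=cv2.resize(im["color"][180:280,180:340],None,fx=5,fy=5,interpolation=cv2.INTER_CUBIC)[:,:800];b=cv2.resize(t["color"][150:260,240:400],None,fx=5,fy=5,interpolation=cv2.INTER_CUBIC)
o=np.zeros((600,800,3),np.uint8);o[:330,:528]=cv2.resize(a,(528,330));o[330:,:392]=cv2.resize(b,(392,270));cv2.imwrite("pics/f.png",o)
E
python3 tins.py
```

```text
t: 39.13
tcp_pos: [0.4102, -0.0055, 0.2121]
ee_rot: [3.115, -0.41, 0.002]
ft_force: [1.5, 1.0, 0.1]
width: 0.336
grasp_force: 0.0
t: 39.72
tcp_pos: [0.4111, 0.1956, 0.2119]
ee_rot: [3.116, -0.398, -0.0]
ft_force: [0.1, 0.6, -0.2]
width: 0.329
grasp_force: 0.0
tin top 0.84 278 [291.7 173.8] mat [ 0.6741 -0.0643] disc [ 0.6662 -0.0634]
tin top 0.71 322 [282.1 210.2] mat [ 0.5619 -0.0347] disc [ 0.5564 -0.0344]
tin top 0.61 949 [414.7 286.9] mat [ 0.3315 -0.4259] disc [ 0.3309 -0.4173]
tin scene 0.75 427 [286.3 221.4] mat [ 0.511  -0.0315] disc [ 0.5479 -0.0325]
tin scene 0.66 531 [275.1 253.6] mat [ 0.6254 -0.0611] disc [ 0.6568 -0.0607]
```

View pics/f.png

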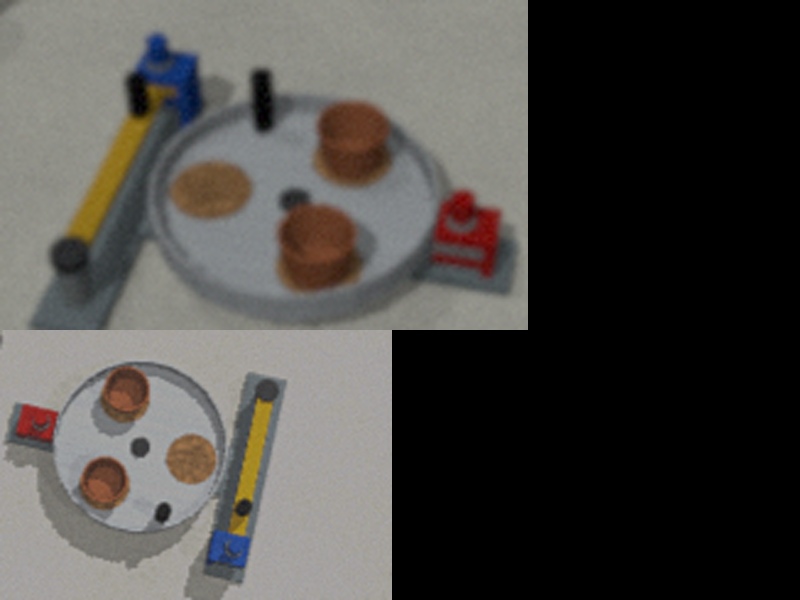

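Both pins sit with their collars on the forks (blue at crop (157,48), red at (462,210)), the bar is shut, and both tins stand upright on their pads. I'm handing the job in.

```bash
python3 -c "from station import *; print(close_job())"
```

```text
the job is handed in; nothing more can be done
None
```

The job is handed in: both tins present stand upright on their own cork pads, the turntable is locked with the red pin, then the guard bar was shut and locked with the blue pin, with the mug, bottle and phone left alone.

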